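# Set a timing pulley to its mark and pin it

## Task

Pinching the rim lightly (about 30 N of grip at most), turn the toothed pulley until the engraved mark on the rim faces the fixed pointer, and leave it standing there. Then take the timing pin from its stand and put it through the slot in the pulley's wide spoke, feel along the slot for the hole of the bush underneath, and seat it fully home with its collar down on the spoke. Use feel rather than force: never strain the pulley and never press the pin with more than about 20 N, never let go of the pin while it is up in the air, and leave the other things on the bench alone.

Things in the scene. Friction and masses are not known exactly. Their poses are not given: they have to be found in the camera images.
- timing_jig: fixed grey jig on the bench, plate 206 x 160 x 12 mm. Origin: on the pulley's upright axis, at bench level; +x runs from the axis to the pointer, z up. The pointer is a steel cone on a 69 mm high post at the plate's far end, tip at x = 74 mm, z = 62.5 mm, aimed at the axis.
- pulley: steel toothed pulley on the jig, 140 mm across. It turns about its upright axis either way with stiff friction (0.6 N m, some 9 N along the rim) and stays where left. Origin: on the axis, at bench level; z up, +x points to the mark. Inside the rim, four narrow spokes and the wide one lie below z = 38 mm, the hub (radius 17 mm) and spindle below z = 60 mm.
- rim_top (a point): point on the axis at the height of the rim's top (62 mm above the bench). The rim is an upright ring wall 10 mm thick, radius 60 to 70 mm, from z = 24 to 62 mm, open above: it can be pinched from above with one finger inside and one outside, some 17 mm deep. Its outside is smooth above z = 44 mm; below, teeth stand out 2 mm.
- mark (a point): the engraved mark: a dark line 4 mm wide running radially across the top of the pulley's rim and down its outside; this point is the middle of the line on the rim's top face, 65 mm from the axis, 62 mm above the bench
- index_point (a point): fixed point over the rim straight in front of the pointer's tip, 65 mm from the axis on the jig's +x, 62 mm above the bench: the mark lies here when it faces the pointer
- pulley_slot (a point): middle of the timing slot's upper mouth: a slot 11.5 mm wide and 23.5 mm long radially, through the one wide spoke (26 mm wide, 10 mm thick, top 38 mm above the bench), 39 mm from the axis, straight across the axis from the mark; turns with the pulley
- pin_line (a point): fixed point of the jig at x = -39 mm, y = 0, z = 38 mm: the slot's middle lies here when the mark faces the pointer. Under it is a steel bush block, top 26 mm above the bench, with a blind hole 11 mm wide, bottom at z = 3 mm. The hole lies on the jig's x axis but anywhere from 33 to 45 mm from the pulley axis, not measured: found by feel with the pin in the slot.
- timing_pin: loose steel pin upright in its stand, 84 mm long, 0.06 to 0.13 kg. Origin: centre of the tip's lower end, z up the pin. Shaft 10 mm diameter, 34 mm long, lowest 3 mm tapered to 8.4 mm; collar 25 mm diameter, 34 to 38 mm up; round grip 18 mm diameter, 38 to 84 mm up. Tip height over the bench: in the stand 6 mm (collar on the block), fully home in pulley and bush 4 mm (collar on the spoke).
- pin_stand: fixed dark steel block 56 x 56 x 40 mm with a 12.5 mm hole down its middle (bottom 4 mm above the bench) that holds the pin; origin at the centre of its underside
- bench_block: bystander, loose on the bench: dark steel block 36 x 46 x 50 mm; origin at the centre of its underside
- flange_hub: bystander, loose on the bench: grey three-eared hub, 70 x 65 x 35 mm; origin at the centre of its underside
- bearing: bystander, loose on the bench: ball bearing 42 mm across, 15 mm high; origin at the centre of its underside
- bracket_a: bystander, loose on the bench: pressed bracket 37 x 132 x 26 mm; origin at the centre of its underside
- thrust_washer: bystander, loose on the bench: thick steel ring, 27 mm across, 8 mm high; origin at the centre of its underside
- dial_indicator: bystander, loose on the bench: dial gauge lying flat, 97 x 61 x 19 mm; origin at the centre of its underside
- scriber: bystander, loose on the bench: slim pen-like scriber, 31 x 128 x 8 mm; origin at the centre of its underside
There are look-alikes about, which are no part of the job. Leave any orange or purple look-alike of the timing_pin alone. Leave any brown or yellow look-alike of the pin_stand alone.

How it is judged:
On the way, in this order (a step that is already met when the one before it is completed fails the run):
1. the mark faces the pointer (within 3.5 mm) and the pulley has been let go and stands still, the pin still in its stand (horizontal distance between mark and index_point below 0.0035 m and contact force between the fingers and pulley below 0.1 N and angular speed of pulley below 0.05 rad/s and horizontal distance between timing_pin and pin_stand below 0.02 m), for 0.2 s.
2. the pin is fully home through the pulley and in the bush (z of timing_pin in the frame of timing_jig below 0.0062 m and horizontal distance between timing_pin and pin_line below 0.009 m and angle between timing_pin's own z axis and vertical below 0.1 rad), for 0.2 s.
At the end, for the whole second after the job is handed in: The mark stands within 3.5 mm of the point in front of the pointer; the pin is upright (within 0.1 rad), within 9 mm of the slot's middle, and fully home (tip no more than 6.2 mm above the jig's underside, collar within 2.2 mm of the spoke); pin and pulley are at rest (all of step 2 and horizontal distance between mark and index_point below 0.0035 m and linear speed of timing_pin below 0.02 m/s and angular speed of pulley below 0.05 rad/s); the robot touches nothing.
It fails at once if the pin is rammed against the pulley (over 35 N) (contact force between timing_pin and pulley above 35 N).
It fails at once if the pin is rammed against the jig (over 35 N) (contact force between timing_pin and timing_jig above 35 N).
It fails at once if the pulley is strained (the fingers together press on it with over 100 N) (contact force between the fingers and pulley above 100 N).
It fails at once if the pin is let go in the air: clear of stand and pulley, with no finger on it (contact force between the fingers and timing_pin below 0.05 N and height (world z) of timing_pin above 0.04 m).
It fails at once if another thing on the bench is pushed more than 20 mm (distance of any of bench_block, flange_hub, bearing, bracket_a, thrust_washer, dial_indicator, scriber from where it was at the start of the episode above 0.02 m).
It also fails if it takes over 72 s, if anything falls off the work surface, if the arm or the gripper's body presses on something with over 40 N, if the wrist force passes 120 N, or if a joint passes its speed limit or range.

## Robot

A 7-joint arm with a two-finger parallel gripper is mounted at the origin on a cart in front of the work surface, level with it; the furniture and walls round the work are solid. World frame = base frame: x ahead of the robot, y to its left, z up, the work surface at z = 0. Lengths are in m, angles in rad, forces in N, time in s.
With the tool pointing down it reaches from about 0.425 to 0.875 m from the base axis. Payload 4.7 kg.
Tool frame: the origin (TCP) lies midway between the tips of the shut fingers; the grasp point (between the pads) lies 19 mm behind it (ctrl.grip_point_offset is the distance from the TCP to the grasp point, in m); z points along the fingers, y is the line along which they close (so a half turn about z gives the same grasp; the last joint's range is limited). The gripper opens to 87 mm and grips with 3 to 60 N. Pads are 19 mm wide; open, the fingers measure 117 mm over their backs; the gripper's body (75 mm by 190 mm) begins 51 mm behind the grasp point.
Start: joints at [-1.105, 0.321, -0.07, 1.45, 0.023, 1.371, -0.057], TCP at [0.284, 0.585, 0.223] pointing down, gripper open.
Joint ranges: [-2.86, 2.86], [-0.3, 2.09], [-1.38, 1.24], [0.06, 2.45], [-1.56, 4.7], [0.09, 2.05], [-2.69, 2.69]. Speed limits (rad/s): [2.57, 2.57, 3.14, 3.14, 3.14, 3.14, 3.14].

## Interface

Orientations are given as a rotation vector (axis times angle).
In Python, from bench import ctrl gives the robot as it stands.
- The arm moves only by the tool move_arm, never from a script. Its argument "increments" is text: rows parted by semicolons, each of 7 numbers parted by spaces: the shift along the world's x, y, z in mm, then the turn, a rotation vector about the world's x, y, z in degrees, then the closure in counts, from 0 (fully open) to 255 (shut). A call has exactly 8 rows; each row shifts and turns the commanded pose from where the row before left it; what a row does not reach is not made up. A row lasts 1/12 s, in which the tool goes at most 41.7 mm and 7.16 degrees, less where a joint would pass 70% of its speed; a pose out of reach is approached as far as the arm can. A call with a gripper value outside its range is refused whole. The fingers move at their own pace and stop on an object; "grip_force" is the grip in N (left out, the last holds). Time passes only in rows, so rows that do not move let the fingers close, or fill a call up. It gives the time, the measured TCP pose, the force, the opening and the grip force at its end, in the units of the state.
- ctrl.get_state(): the state, without advancing time (a new reading comes with each control period).
- ctrl.get_image(name): name is "scene" or "top" or "wrist"; returns a dict with "frame" (400x640x3 uint8, red, green, blue), "depth" (400x640 float32, m along the optical axis (not along the pixel's ray), 0 where there is no reading), "fx", "fy", "cx", "cy" (pixels), "position" and "orientation" of the camera in the world. Camera axes: x right, y down, z forward; pixel columns grow to the right and rows downward; lengths in m; the calibration is good to about 2 mm. A picture is of the moment at which its call begins.
- ctrl.close_job(): hands the job in; it is judged then, once.
Trained networks look in a picture, given as the dict that the camera call returned (one of the last four; its "shot" number tells which), for a name from the list of things; names that differ only in an ending like _2 or _b are one class to them, and where a whole thing is asked for, a point or a joint stands for the part that bears it (a point fixed in the world has none). Each returns a list of dicts, best first, with "score" (0 to 1); they miss things now and then, are a little off and sometimes report something else, mostly with a low value. They report only what shows in the picture. A call takes as long as a camera call. They do not tell look-alikes from the thing itself.
- ctrl.find_in(target, picture): "centre" ([x, y, z] in m, in world coordinates, good to about 4 mm: the middle of the surface that is visible of it).
- ctrl.silhouettes(target, picture): "region" (400x640 bool, what is visible of it).
The state is a dict: "time": time; "joint_positions": joint angles; "qd": joint speeds; "joint_torque": joint torques, N m; "position": TCP position; "tool_rot": TCP orientation; "ft_force": force on the tool from outside, world axes, zero at the start; "torque": the same for the moment, N m; "grip_width": opening from 0.0 (shut) to 1.0 (fully open); "grip_force": force on a finger pad.
Only numpy, scipy, OpenCV 4.12 (cv2) and the standard library are available. Lean on these libraries where they do the work, as an engineer would, in place of code of your own. Each camera call takes 0.05 s, during which the arm holds its last target. There are 200 camera calls.

## Working session

There is one attempt and no reset: what is moved stays moved. The work goes in short steps, Python scripts to look and compute and a tool call to move; the robot and the scene stay as the last step left them, time stands still between calls to the robot, and variables do not carry over. Pictures are saved under pics/ and viewed, at most 10 in all, crops included, and the job is handed in when it is done.

Besides the shell and the picture viewer there is one more tool, called after "Emit:" by a JSON object that holds its "fn" and its "kwargs". move_arm: Moves the arm, as the interface text tells. Its arguments: {"type":"object","properties":{"increments":{"type":"string"},"grip_force":{"type":"number"}},"required":["increments"]}

```bash
mkdir -p pics; cat > h.py <<'E'
import numpy as np, cv2
from scipy.spatial.transform import Rotation as R
from bench import ctrl
def rot(p):
    o=np.array(p["orientation"],float)
    return o if o.shape==(3,3) else (R.from_rotvec(o).as_matrix() if o.size==3 else R.from_quat(o).as_matrix())
def world(p):
    d=p["depth"]; v,u=np.indices(d.shape)
    c=np.stack([(u-p["cx"])/p["fx"]*d,(v-p["cy"])/p["fy"]*d,d],-1)
    return c@rot(p).T+np.array(p["position"])
def proj(p,X):
    c=rot(p).T@(np.array(X)-np.array(p["position"])); return c[0]/c[2]*p["fx"]+p["cx"],c[1]/c[2]*p["fy"]+p["cy"]
def save(p,n,crop=None,s=1):
    f=p["frame"][...,::-1]
    if crop: f=f[crop[1]:crop[3],crop[0]:crop[2]]
    cv2.imwrite("pics/"+n,cv2.resize(f,None,fx=s,fy=s,interpolation=cv2.INTER_CUBIC))
E
python3 - <<'E'
from h import *
s=ctrl.get_state(); print(s)
for n in ["top","scene"]:
    p=ctrl.get_image(n); save(p,n+"0.png"); print(n,p["position"],p["orientation"],p["fx"])
    for t in ["timing_jig","pulley","mark","timing_pin","pin_stand","rim_top","pulley_slot"]:
        try: print(t,[(np.round(q["centre"],4).tolist(),round(q["score"],2),np.round(proj(p,q["centre"])).tolist()) for q in ctrl.find_in(t,p)][:4])
        except Exception as e: print(t,e)
E
```

```text
{'time': 0.0, 'joint_positions': array([-1.10493917,  0.32184454, -0.07006712,  1.45166982,  0.0225862 ,
        1.37080461, -0.05688125]), 'qd': array([ 1.07173831e-03, -3.65015594e-04, -7.92698957e-04, -4.82265725e-05,
       -2.96542015e-04, -5.57855179e-04,  1.68833345e-03]), 'joint_torque': array([-9.25181621e-05, -4.91290355e+01, -4.03938163e-01, -3.12535357e+01,
       -6.38991455e-02,  4.35043126e-02,  1.61485837e-04]), 'position': array([0.28356358, 0.58426827, 0.22144999]), 'tool_rot': array([-7.03476312e-01, -3.06146105e+00,  2.99776085e-03]), 'ft_force': array([ 0.35711855,  0.66347171, -0.6434809 ]), 'torque': array([-0.04265491, -0.01633158, -0.00123574]), 'grip_force': 0.0, 'grip_width': 0.997920157376749}
top [3.59650987e-01 1.91104593e-04 1.34362177e+00] [-2.14204588  2.16399205 -0.14058629] 470.68767082669837
timing_jig [([0.5889, 0.0291, 0.0094], 0.6, [308.0, 179.0])]
pulley [([0.5831, 0.0219, 0.0498], 0.95, [310.0, 178.0]), ([0.5881, 0.0252, 0.0124], 0.74, [309.0, 179.0])]
mark [([0.5811, 0.0177, 0.051], 0.8, [311.0, 179.0]), ([0.5916, 0.026, 0.0157], 0.66, [309.0
[... 567 characters left out ...]
25686 -1.18538131] 448.0454801854523
timing_jig [([0.5558, 0.0351, 0.0362], 0.61, [297.0, 212.0])]
pulley [([0.5751, 0.0345, 0.0473], 0.79, [294.0, 206.0])]
mark [([0.579, 0.0337, 0.0443], 0.58, [294.0, 206.0])]
timing_pin [([0.4683, 0.3422, 0.0559], 0.7, [198.0, 257.0]), ([0.4768, 0.1632, 0.057], 0.64, [267.0, 233.0]), ([0.49, 0.2621, 0.0681], 0.54, [227.0, 238.0])]
pin_stand [([0.3758, 0.354, 0.0386], 0.73, [206.0, 287.0]), ([0.3879, 0.1247, 0.0378], 0.64, [297.0, 254.0]), ([0.4757, 0.2677, 0.031], 0.62, [228.0, 254.0]), ([0.5546, 0.0402, 0.0343], 0.39, [296.0, 214.0])]
rim_top [([0.5581, 0.0369, 0.0322], 0.62, [296.0, 213.0])]
pulley_slot [([0.5793, 0.0281, 0.0407], 0.86, [296.0, 207.0])]
```

```bash
python3 - <<'E'
import cv2
a=cv2.imread("pics/top0.png")[110:310,150:400]; a=cv2.resize(a,None,fx=3,fy=3,interpolation=cv2.INTER_CUBIC); cv2.imwrite("pics/c1.png",a)
a=cv2.imread("pics/scene0.png")[150:310,150:400]; a=cv2.resize(a,None,fx=3,fy=3,interpolation=cv2.INTER_CUBIC); cv2.imwrite("pics/c2.png",a)
E
```

```text
(no output)
```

View pics/c1.png

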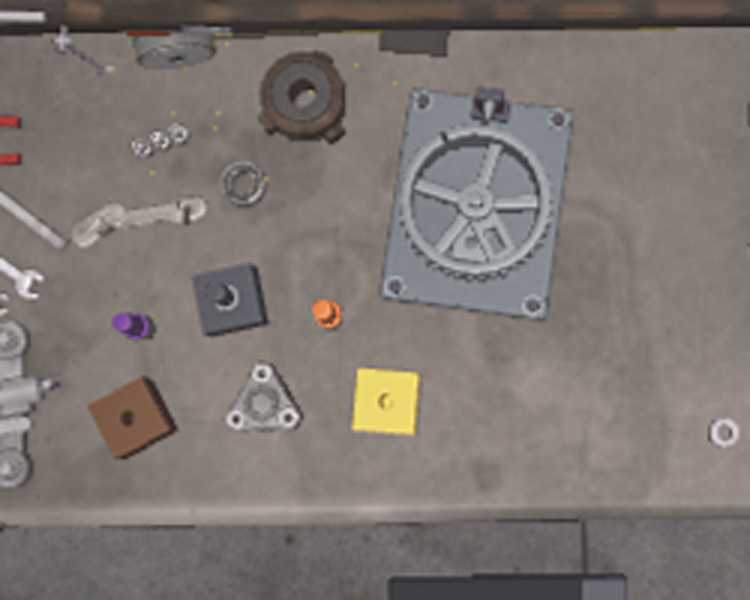

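View pics/c2.png

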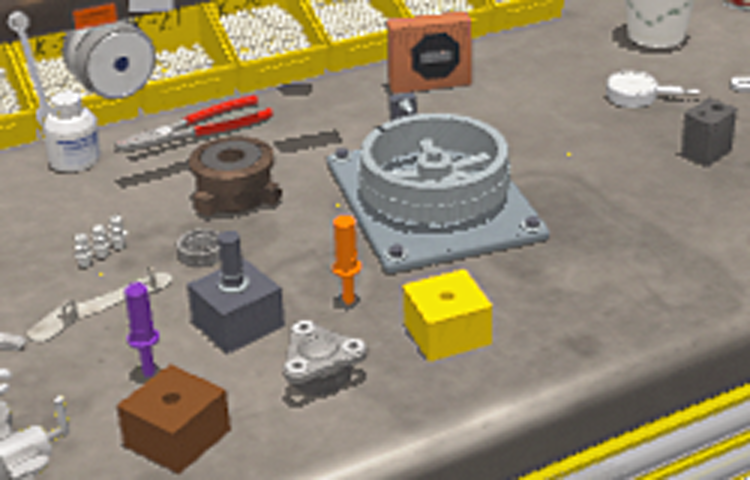

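The top crop shows the pulley centred at about (309,177). Its mark is at (298,155), the pointer at (313,143) and the slot at (315,189). Three things could pass for the pin: purple (194,218), orange (259,214), and the dark steel one in the dark block (224,208). By the description I choose the dark one. The stand candidates are brown (192,249), yellow (278,243) and dark (227,209), and I choose dark. Next I move above the pulley for a close look.

Emit:
{"fn": "move_arm", "kwargs": {"increments": "15 -35 5 0 0 -4 0;15 -35 5 0 0 -4 0;15 -35 5 0 0 -4 0;15 -35 5 0 0 -4 0;15 -35 5 0 0 -4 0;15 -35 5 0 0 -4 0;15 -35 5 0 0 -4 0;15 -35 5 0 0 -4 0", "grip_force": 20}}

```text
time: 1.47
position: [0.4043, 0.303, 0.2631]
tool_rot: [1.525, 2.747, 0.001]
ft_force: [1.7, -0.3, -0.3]
grip_width: 0.998
grip_force: 0.0
```

Emit:
{"fn": "move_arm", "kwargs": {"increments": "15 -35 5 0 0 -4 150;15 -35 5 0 0 -4 150;15 -35 5 0 0 -4 150;15 -35 5 0 0 -4 150;15 -35 5 0 0 -4 150;15 -35 5 0 0 -4 150;15 -35 5 0 0 -4 150;15 -35 5 0 0 -4 150"}}

```text
time: 2.13
position: [0.5242, 0.023, 0.3033]
tool_rot: [2.223, 2.22, 0.002]
ft_force: [0.5, -0.6, -0.5]
grip_width: 0.478
grip_force: 0.0
```

```bash
python3 - <<'E'
from h import *
s=ctrl.get_state(); print(s["position"],s["tool_rot"],s["grip_width"])
p=ctrl.get_image("wrist"); save(p,"w1.png"); print(p["position"],p["orientation"],p["fx"])
np.savez("w1.npz",**{k:v for k,v in p.items()})
W=world(p)
for t in ["pulley","mark","pulley_slot","rim_top","timing_pin"]:
    print(t,[(np.round(q["centre"],4).tolist(),round(q["score"],2),np.round(proj(p,q["centre"])).tolist()) for q in ctrl.find_in(t,p)][:4])
E
```

```text
[0.52420635 0.02295536 0.30330348] [2.22257717e+00 2.21971069e+00 1.83769353e-03] 0.4778049479210264
[0.52263841 0.09452587 0.46650281] [ 2.88103161e+00 -1.95488813e-03  1.46902557e-03] 340.62001658663604
pulley [([0.5908, 0.0214, 0.0514], 0.66, [370.0, 170.0])]
mark [([0.5889, 0.024, 0.0488], 0.95, [369.0, 167.0])]
pulley_slot [([0.5892, 0.0222, 0.049], 0.63, [369.0, 169.0])]
rim_top [([0.5865, 0.0328, 0.0096], 0.91, [363.0, 156.0])]
timing_pin [([0.4873, 0.1635, 0.0881], 0.73, [280.0, 38.0]), ([0.5895, 0.0339, 0.0064], 0.41, [365.0, 155.0])]
```

View pics/w1.png

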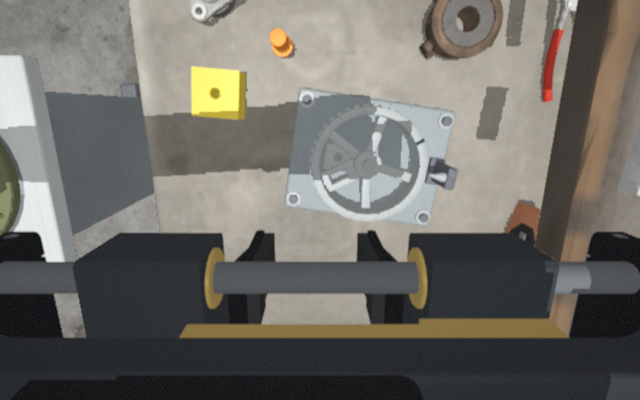

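The wrist view shows the pulley at (368,165), the mark's dark line at about (420,142) on the rim, and the pointer post at (440,172). I'll fit the rim, mark, pointer and slot from depth.

```bash
cat > fit.py <<'E'
from h import *
from scipy.optimize import least_squares
def fit(p,guess=(0.589,0.023)):
    W=world(p); f=p["frame"].astype(float); g=f.mean(-1)
    d=np.hypot(W[...,0]-guess[0],W[...,1]-guess[1])
    m=(W[...,2]>.056)&(W[...,2]<.068)&(d<.085)&(d>.045)&(p["depth"]>0)
    P=W[m]
    # annulus fit: penalise distance outside [.06,.07]
    def res(c):
        r=np.hypot(P[:,0]-c[0],P[:,1]-c[1]); return r-.065
    c=least_squares(res,guess,loss="soft_l1",f_scale=.004).x
    z=np.median(P[:,2])
    dx,dy=W[...,0]-c[0],W[...,1]-c[1]; r=np.hypot(dx,dy); a=np.degrees(np.arctan2(dy,dx))
    print("centre",c.round(4),"z",z.round(4),"npts",len(P),"r",np.percentile(r[m],[5,50,95]).round(4))
    # angular profile of brightness by sampling rim top via projection
    A=np.arange(-180,180,.5); prof=[]
    for t in A:
        v=[]
        for rr in (.063,.065,.067):
            u=proj(p,[c[0]+rr*np.cos(np.radians(t)),c[1]+rr*np.sin(np.radians(t)),z])
            v.append(cv2.getRectSubPix(g.astype(np.float32),(1,1),u)[0,0] if 0<=u[0]<640 and 0<=u[1]<400 else np.nan)
        prof.append(np.mean(v))
    prof=np.array(prof); return c,z,A,prof,W,r,a,g
E
python3 - <<'E'
from fit import *
p=dict(np.load("w1.npz"))
c,z,A,prof,W,r,a,g=fit(p)
for i in np.argsort(prof)[:14]: print(A[i],prof[i].round(0),end="; ")
w=(A>0)&(A<70); print(); print([(int(x),int(y)) for x,y in zip(A[w][::4],prof[w][::4])])
m=(W[...,2]>.055)&(W[...,2]<.08)&(r>.078)&(r<.11); print("post",m.sum(),np.median(a[m]),np.median(r[m]),W[m].min(0),W[m].max(0))
# plate orientation: points z 8..16 mm
m=(W[...,2]>.007)&(W[...,2]<.018)&(r<.15)&(r>.075)
k=cv2.morphologyEx(m.astype(np.uint8),cv2.MORPH_OPEN,np.ones((3,3)))>0
q=cv2.minAreaRect((W[k][:,:2]*1000).astype(np.float32)); print("plate",q)
# slot: wide-spoke
E
```

```text
centre [0.5868 0.0278] z 0.0629 npts 3058 r [0.06   0.0644 0.0692]
26.0 85.0; 26.5 95.0; 25.5 95.0; 27.0 115.0; 25.0 120.0; 97.0 134.0; 96.5 134.0; 97.5 135.0; 96.0 135.0; 95.5 135.0; 98.0 136.0; 95.0 136.0; 122.5 136.0; 49.5 137.0; 
[(0, 210), (2, 210), (4, 210), (6, 211), (8, 211), (10, 211), (12, 211), (14, 210), (16, 211), (18, 210), (20, 210), (22, 208), (24, 147), (26, 95), (28, 188), (30, 210), (32, 210), (34, 210), (36, 210), (38, 210), (40, 199), (42, 175), (44, 153), (46, 138), (48, 137), (50, 138), (52, 149), (54, 169), (56, 188), (58, 204), (60, 210), (62, 211), (64, 212), (66, 212), (68, 211)]
post 370 -8.278758640926874 0.09426680341062049 [ 6.63973384e-01 -6.11908286e-04  5.53847128e-02] [0.6903435  0.02623435 0.07212742]
plate ((596.54736328125, 56.61787414550781), (220.98927307128906, 205.96188354492188), 81.48753356933594)
```

Emit:
{"fn": "move_arm", "kwargs": {"increments": "0 -2 -27 0 0 3 150;0 -2 -27 0 0 3 150;0 -2 -27 0 0 3 150;0 -2 -27 0 0 3 150;0 -2 -27 0 0 3 150;0 -2 -27 0 0 2 150;0 -2 -27 0 0 0 150;0 0 -27 0 0 0 150"}}

```text
time: 3.1
position: [0.5232, 0.0125, 0.0853]
tool_rot: [-1.862, -2.53, -0.001]
ft_force: [-0.4, -0.1, -0.5]
grip_width: 0.411
grip_force: 0.0
```

```bash
python3 - <<'E'
from fit import *
p=ctrl.get_image("wrist"); np.savez("w2.npz",**p)
s=ctrl.get_state(); c=np.array([.5868,.0278])
v=s["position"][:2]-c; print(s["position"],s["grip_width"],"r",np.hypot(*v),"ang",np.degrees(np.arctan2(v[1],v[0])),"y axis",R.from_rotvec(s["tool_rot"]).as_matrix()[:,1])
# plate angle from w1
p=dict(np.load("w1.npz")); W=world(p); d=np.hypot(W[...,0]-c[0],W[...,1]-c[1])
m=((W[...,2]>.009)&(W[...,2]<.016)&(d<.14)).astype(np.uint8)
n,l,st,_=cv2.connectedComponentsWithStats(m); i=1+np.argmax(st[1:,4]); print(st[i])
q=(W[l==i][:,:2]*1000).astype(np.float32); print(cv2.minAreaRect(q))
for u in [(307,99),(446,118),(293,199),(422,217)]: print(W[u[1],u[0]].round(4))
E
```

```text
[0.51928886 0.01245903 0.07997979] 0.41105544353111545 r 0.06923221326994011 ang -167.19773063627935 y axis [ 0.95457346  0.29784568 -0.0088013 ]
[ 284   88  172  126 5670]
((591.9722290039062, 26.51905059814453), (159.8656768798828, 205.73951721191406), 81.47605895996094)
[0.5125 0.1058 0.0208]
[0.6894 0.0823 0.021 ]
[ 0.4926 -0.024   0.0214]
[ 0.6692 -0.0499  0.0211]
```

Emit:
{"fn": "move_arm", "kwargs": {"increments": "0 0 0 0 0 0 150;0 0 0 0 0 0 150;0 0 0 0 0 0 150;0 0 0 0 0 0 150;0 0 0 0 0 0 150;0 0 0 0 0 0 150;0 0 0 0 0 0 150;0 0 0 0 0 0 150"}}

```text
time: 3.82
position: [0.524, 0.0108, 0.0869]
tool_rot: [1.866, 2.527, 0.001]
ft_force: [-0.4, -0.0, -0.1]
grip_width: 0.414
grip_force: 0.0
```

Emit:
{"fn": "move_arm", "kwargs": {"increments": "1 -2 -8 0 0 0 150;0 0 -8 0 0 0 150;0 0 -8 0 0 0 150;0 0 -8 0 0 0 150;0 0 -8 0 0 0 150;0 0 0 0 0 0 150;0 0 0 0 0 0 150;0 0 0 0 0 0 170", "grip_force": 28}}

```text
time: 4.48
position: [0.525, 0.0088, 0.0466]
tool_rot: [1.866, 2.527, -0.0]
ft_force: [-0.4, -0.6, 0.3]
grip_width: 0.386
grip_force: 0.0
```

Emit:
{"fn": "move_arm", "kwargs": {"increments": "0 0 0 0 0 0 190;0 0 0 0 0 0 205;0 0 0 0 0 0 215;0 0 0 0 0 0 225;0 0 0 0 0 0 235;0 0 0 0 0 0 245;0 0 0 0 0 0 255;0 0 0 0 0 0 255"}}

```text
time: 5.15
position: [0.5257, 0.009, 0.0469]
tool_rot: [1.864, 2.527, 0.002]
ft_force: [3.4, 1.6, -1.2]
grip_width: 0.114
grip_force: 27.4
```

```bash
python3 - <<'E'
from h import *
s=ctrl.get_state(); print(s["position"],s["grip_width"],s["grip_force"],s["ft_force"])
c=np.array([.5868,.0278])*1000
x0=c+65*np.array([np.cos(np.radians(197)),np.sin(np.radians(197))])
for n in range(0,17): 
    t=np.radians(197-34.5*n/16); x=c+65*np.array([np.cos(t),np.sin(t)]); print(n,(x-x0).round(1)); x0=x
E
```

```text
[0.52573491 0.00903399 0.04690526] 0.1139977364687983 27.39051619078964 [ 3.41387951  1.57290764 -1.24613046]
0 [0. 0.]
1 [-0.7  2.4]
2 [-0.6  2.4]
3 [-0.5  2.4]
4 [-0.4  2.4]
5 [-0.3  2.4]
6 [-0.2  2.4]
7 [-0.1  2.4]
8 [-0.   2.4]
9 [0.1 2.4]
10 [0.1 2.4]
11 [0.2 2.4]
12 [0.3 2.4]
13 [0.4 2.4]
14 [0.5 2.4]
15 [0.6 2.4]
16 [0.7 2.3]
```

Emit:
{"fn": "move_arm", "kwargs": {"increments": "0.1 2.6 0 0 0 -2.15 255;-0.6 2.4 0 0 0 -2.15 255;-0.5 2.4 0 0 0 -2.15 255;-0.4 2.4 0 0 0 -2.15 255;-0.3 2.4 0 0 0 -2.15 255;-0.2 2.4 0 0 0 -2.15 255;-0.1 2.4 0 0 0 -2.15 255;0 2.4 0 0 0 -2.15 255"}}

```text
time: 5.82
position: [0.5234, 0.0267, 0.0469]
tool_rot: [2.223, 2.216, -0.001]
ft_force: [2.6, -3.6, -0.5]
grip_width: 0.117
grip_force: 28.3
```

Emit:
{"fn": "move_arm", "kwargs": {"increments": "0.1 2.4 0 0 0 -2.15 255;0.1 2.4 0 0 0 -2.15 255;0.2 2.4 0 0 0 -2.15 255;0.3 2.4 0 0 0 -2.15 255;0.4 2.4 0 0 0 -2.15 255;0.5 2.4 0 0 0 -2.15 255;0.6 2.4 0 0 0 -2.15 255;0.7 2.3 0 0 0 -2.15 255"}}

```text
time: 6.48
position: [0.5263, 0.0455, 0.0469]
tool_rot: [2.53, 1.859, -0.001]
ft_force: [2.4, -3.3, 0.5]
grip_width: 0.117
grip_force: 28.5
```

```bash
cat > look.py <<'E'
from fit import *
import sys
p=ctrl.get_image(sys.argv[1])
s=ctrl.get_state(); print(s["position"],s["tool_rot"],s["grip_width"],s["grip_force"])
c,z,A,prof,W,r,a,g=fit(p,(.5868,.0278))
w=(abs(A+8.5)<45)&np.isfinite(prof); A,prof=A[w],prof[w]; i=np.argmin(prof); k=abs(A-A[i])<3
wt=np.clip(np.median(prof)-20-prof[k],0,None); print("mark",A[i],prof[i],np.median(prof),(A[k]*wt).sum()/wt.sum(), "want -8.5")
if len(sys.argv)>2: save(p,sys.argv[2])
E
python3 look.py wrist
```

```text
[0.52646719 0.0462429  0.04689111] [ 2.53084369e+00  1.85729306e+00 -1.53056046e-04] 0.11542564935713945 28.21438623662929
centre [0.5851 0.028 ] z 0.0628 npts 13226 r [0.0599 0.0642 0.0697]
mark -7.0 35.789455 204.52779 -7.076199995076201 want -8.5
```

```bash
python3 - <<'E'
from fit import *
p=ctrl.get_image("wrist"); c=np.array([.587,.0278]); z=.0628
th=np.radians(-8.5); u0=np.array(proj(p,[c[0]+.075*np.cos(th),c[1]+.075*np.sin(th),z])); print(u0)
# rectify rim-top plane: jig frame x 50..110, y -30..30, 10 px/mm
src=[(.050,.03),(.110,.03),(.110,-.03),(.050,-.03)]
Rj=np.array([[np.cos(th),-np.sin(th)],[np.sin(th),np.cos(th)]])
S=np.float32([proj(p,[*(c+Rj@np.array(q)),z]) for q in src]); D=np.float32([(0,0),(600,0),(600,600),(0,600)])
im=cv2.warpPerspective(p["frame"][...,::-1],cv2.getPerspectiveTransform(S,D),(600,600)); cv2.imwrite("pics/r1.png",im)
E
```

```text
[615.88529943 239.84001793]
```

View pics/r1.png

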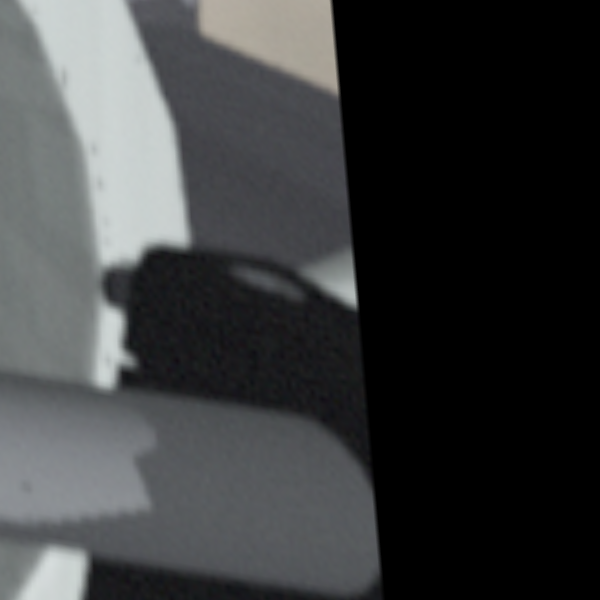

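Emit:
{"fn": "move_arm", "kwargs": {"increments": "0.3 0.8 0 0 0 -0.7 255;0.2 0.7 0 0 0 -0.7 255;0 0 0 0 0 0 255;0 0 0 0 0 0 255;0 0 0 0 0 0 255;0 0 0 0 0 0 230;0 0 0 0 0 0 180;0 0 0 0 0 0 150"}}

```text
time: 7.25
position: [0.5252, 0.0492, 0.0463]
tool_rot: [-2.552, -1.829, 0.002]
ft_force: [-0.7, -0.1, 0.7]
grip_width: 0.197
grip_force: 0.0
```

Emit:
{"fn": "move_arm", "kwargs": {"increments": "0 0 0 0 0 0 150;0 0 10 0 0 0 150;0 0 20 0 0 0 150;-5 0 30 0 0 0 150;-12 -10 35 0 0 2 150;-12 -10 35 0 0 3 150;-12 -10 35 0 0 3 150;-12 -10 30 0 0 3 150"}}

```text
time: 7.92
position: [0.4723, 0.0084, 0.2445]
tool_rot: [-2.363, -2.07, -0.002]
ft_force: [0.6, 0.7, 0.1]
grip_width: 0.411
grip_force: 0.0
```

Emit:
{"fn": "move_arm", "kwargs": {"increments": "0 -10 20 0 0 3 150;0 -10 20 0 0 3 150;0 -10 15 0 0 0 150;0 -10 0 0 0 0 150;0 -10 0 0 0 0 150;0 0 0 0 0 0 150;0 0 0 0 0 0 150;0 0 0 0 0 0 150"}}

```text
time: 8.58
position: [0.4726, -0.0406, 0.2954]
tool_rot: [-2.252, -2.188, 0.003]
ft_force: [1.3, 0.2, -0.2]
grip_width: 0.411
grip_force: 0.0
```

```bash
cat > rect.py <<'E'
from fit import *
import sys
p=ctrl.get_image("wrist"); s=ctrl.get_state(); print(s["position"],s["tool_rot"],s["grip_width"])
c,z,A,prof,W,r,a,g=fit(p,(.587,.0278))
th=np.radians(-8.5); Rj=np.array([[np.cos(th),-np.sin(th)],[np.sin(th),np.cos(th)]])
w=(abs(A+8.5)<12)&np.isfinite(prof); A,prof=A[w],prof[w]; k=np.clip(np.median(prof)-30-prof,0,None); print("mark",(A*k).sum()/k.sum())
d=np.hypot(W[...,0]-c[0],W[...,1]-c[1]); m=((W[...,2]>.009)&(W[...,2]<.016)&(d<.14)).astype(np.uint8)
n,l,st,_=cv2.connectedComponentsWithStats(m); i=1+np.argmax(st[1:,4]); print(cv2.minAreaRect((W[l==i][:,:2]*1000).astype(np.float32)))
D=np.float32([(0,0),(600,0),(600,600),(0,600)]); out=[]
for cx,zz,h in ((.078,.0625,.025),(-.039,.038,.025)):
    S=np.float32([proj(p,[*(c+Rj@np.array(q)),zz]) for q in [(cx-h,h),(cx+h,h),(cx+h,-h),(cx-h,-h)]])
    out.append(cv2.resize(cv2.warpPerspective(p["frame"][...,::-1],cv2.getPerspectiveTransform(S,D),(600,600)),(400,400)))
cv2.imwrite("pics/"+sys.argv[1],np.hstack(out)); np.savez("w3.npz",**p)
E
python3 rect.py r2.png
```

```text
[ 0.4726849  -0.04041502  0.2955566 ] [-2.25195907 -2.18873587  0.0024227 ] 0.4118892478852923
centre [0.5862 0.0271] z 0.0629 npts 3713 r [0.0599 0.0643 0.0691]
mark -7.632047192986961
((591.638427734375, 26.583335876464844), (159.98939514160156, 205.09471130371094), 81.49544525146484)
```

View pics/r2.png

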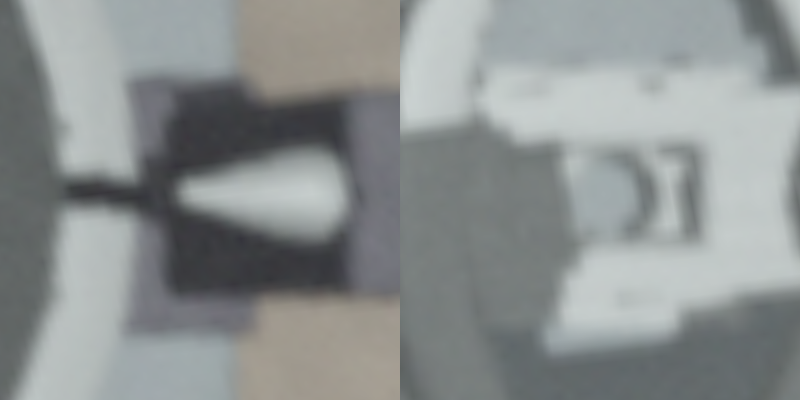

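The picture shows the mark (100,190) in line with the pointer tip (178,193). In the right panel the slot is centred across at row 195, and the bush hole shows through it. Now I'll measure the hole in the plane z = 26 and locate the pin.

```bash
python3 - <<'E'
from fit import *
p=dict(np.load("w3.npz")); W=world(p); c=np.array([.5866,.0274]); th=np.radians(-8.5)
Rj=np.array([[np.cos(th),-np.sin(th)],[np.sin(th),np.cos(th)]])
print("cam",p["position"], "cam in jig",Rj.T@(p["position"][:2]-c))
J=(W[...,:2]-c)@Rj; m=(abs(J[...,0]+.039)<.016)&(abs(J[...,1])<.009)
ii=np.argwhere(m)
for y in sorted(set(ii[:,0])):
    row=ii[ii[:,0]==y]; print(y,[(round(J[a,b,0]*1e3),round(J[a,b,1]*1e3),round(W[a,b,2]*1e3)) for a,b in row])
cc=np.array(p["position"])
for px,py in ((255,195),(170,195),(212,195)):
    x=np.array([*(c+Rj@np.array([-.039-.025+px/8e3,.025-py/8e3])),.038]); t=(cc[2]-.026)/(cc[2]-.038); y=cc+(x-cc)*t; print(px,Rj.T@(y[:2]-c))
p=ctrl.get_image("top"); W=world(p)
for t in ["timing_pin","pin_stand"]:
    print(t,[(np.round(q["centre"],4).tolist(),round(q["score"],2)) for q in ctrl.find_in(t,p)][:4])
m=(abs(W[...,0]-.495)<.06)&(abs(W[...,1]-.257)<.06)&(W[...,2]>.034)&(W[...,2]<.044); print("stand",cv2.minAreaRect((W[m][:,:2]*1000).astype(np.float32)))
m=(abs(W[...,0]-.495)<.06)&(abs(W[...,1]-.257)<.06)&(W[...,2]>.08); print("pin top",m.sum(),W[m].mean(0),W[m].max(0))
E
```

```text
cam [0.47348572 0.03107778 0.45857551] cam in jig [-0.11241543 -0.01308198]
95 [(-54, 9, 39)]
96 [(-55, 8, 39), (-54, 8, 39), (-52, 8, 39), (-51, 8, 39), (-50, 8, 39), (-49, 8, 39), (-48, 8, 39), (-47, 9, 41), (-46, 9, 41), (-44, 9, 39)]
97 [(-55, 6, 40), (-53, 7, 39), (-52, 7, 40), (-51, 7, 39), (-50, 7, 39), (-48, 7, 38), (-48, 7, 40), (-46, 8, 38), (-45, 8, 39), (-44, 8, 39), (-43, 8, 39), (-42, 8, 40), (-40, 8, 39), (-39, 8, 40), (-38, 8, 40), (-37, 9, 39), (-36, 9, 39), (-35, 9, 39)]
98 [(-54, 5, 38), (-53, 6, 38), (-52, 6, 39), (-50, 6, 37), (-49, 6, 38), (-48, 6, 38), (-47, 6, 39), (-46, 6, 38), (-45, 7, 39), (-44, 7, 40), (-42, 7, 38), (-41, 7, 38), (-40, 7, 40), (-39, 7, 39), (-38, 7, 39), (-37, 7, 40), (-36, 8, 39), (-34, 8, 40), (-33, 8, 39), (-32, 8, 40), (-31, 8, 39), (-29, 8, 38), (-29, 8, 40), (-27, 9, 38), (-26, 9, 39), (-25, 9, 40)]
99 [(-54, 4, 40), (-53, 4, 39), (-52, 5, 39), (-50, 5, 38), (-47, 5, 26), (-47, 5, 29), (-45, 6, 26), (-44, 6, 29), (-44, 6, 33), (-43, 6, 36), (-42, 6, 38), (-41, 6, 39), (-40, 6, 37), (-39, 6, 38), (-37, 6, 38), (-36, 6, 37), (-35, 6, 4
[... 4864 characters left out ...]
 39), (-35, -8, 40), (-34, -8, 38), (-33, -8, 40), (-32, -8, 39), (-30, -8, 39), (-29, -8, 39), (-28, -8, 38), (-27, -7, 40), (-26, -7, 38), (-24, -7, 38), (-23, -7, 39)]
113 [(-29, -9, 39), (-28, -9, 39), (-27, -9, 40), (-25, -8, 39), (-24, -8, 39), (-23, -8, 40)]
255 [-0.02983413  0.00101609]
170 [-0.04076228  0.00101609]
212 [-0.03536249  0.00101609]
timing_pin [([0.498, 0.2594, 0.0799], 0.53)]
pin_stand [([0.4037, 0.1083, 0.0387], 0.96), ([0.3943, 0.3484, 0.037], 0.68), ([0.5012, 0.2572, 0.0416], 0.65)]
stand ((480.26751708984375, 255.7175750732422), (99.34381103515625, 56.89519500732422), 11.63558578491211)
pin top 40 [0.50060416 0.25861167 0.08981553] [0.50862159 0.26740043 0.09625814]
```

Emit:
{"fn": "move_arm", "kwargs": {"increments": "2 21.5 -3 0 0 6 120;2 21.5 -3 0 0 6 120;2 21.5 -3 0 0 6 120;2 21.5 -3 0 0 6 120;2 21.5 -3 0 0 6 120;2 21.5 -3 0 0 6 120;2 21.5 -3 0 0 6 120;2 21.5 -3 0 0 6 120"}}

```text
time: 9.45
position: [0.489, 0.1323, 0.2722]
tool_rot: [-1.16, -2.919, 0.0]
ft_force: [0.1, -0.2, -0.1]
grip_width: 0.532
grip_force: 0.0
```

Emit:
{"fn": "move_arm", "kwargs": {"increments": "2 21.5 -3 0 0 6 120;2 21.5 -3 0 0 6 120;2 21.5 -3 0 0 6 120;2 21.5 -3 0 0 6 120;2 21.5 -3 0 0 6 120;2 21 -3 0 0 5 120;0 0 0 0 0 0 120;0 0 0 0 0 0 120"}}

```text
time: 10.12
position: [0.5005, 0.2606, 0.2536]
tool_rot: [-0.234, -3.132, 0.002]
ft_force: [-0.3, -0.7, 0.5]
grip_width: 0.527
grip_force: 0.0
```

Emit:
{"fn": "move_arm", "kwargs": {"increments": "0 0 0 0 0 0 120;0 0 0 0 0 0 120;0 0 0 0 0 0 120;0 0 0 0 0 0 120;0 0 0 0 0 0 120;0 0 0 0 0 0 120;0 0 0 0 0 0 120;0 0 0 0 0 0 120"}}

```text
time: 10.78
position: [0.5012, 0.2592, 0.2546]
tool_rot: [0.238, 3.132, 0.0]
ft_force: [-0.6, 0.7, -0.3]
grip_width: 0.526
grip_force: 0.0
```

```bash
python3 - <<'E'
from fit import *
p=ctrl.get_image("wrist"); s=ctrl.get_state(); print(s["position"],s["tool_rot"],s["grip_width"],"yaw",np.degrees(np.arctan2(*R.from_rotvec(s["tool_rot"]).as_matrix()[1::-1,1])))
W=world(p); print("cam",p["position"]); g=(.5006,.2586); d=np.hypot(W[...,0]-g[0],W[...,1]-g[1])
m=(d<.02)&(W[...,2]>.085)&(W[...,2]<.095); P=W[m]; print(m.sum(),cv2.minEnclosingCircle((P[:,:2]*1000).astype(np.float32)),P.mean(0))
m=((d<.06)&(W[...,2]>.034)&(W[...,2]<.043)).astype(np.uint8); n,l,st,_=cv2.connectedComponentsWithStats(m); i=1+np.argmax(st[1:,4]); print(cv2.minAreaRect((W[l==i][:,:2]*1000).astype(np.float32)))
save(p,"w4.png")
E
```

```text
[0.50119435 0.25930045 0.25463479] [2.37892888e-01 3.13248394e+00 2.62826696e-04] 0.5302838296051451 yaw 81.31414914514411
cam [0.43001684 0.27100844 0.41781851]
257 ((500.0714111328125, 259.8168640136719), 8.90045166015625) [0.49965302 0.25994918 0.09072331]
((500.5212097167969, 259.9267578125), (56.67035675048828, 56.090511322021484), 11.7178955078125)
```

View pics/w4.png

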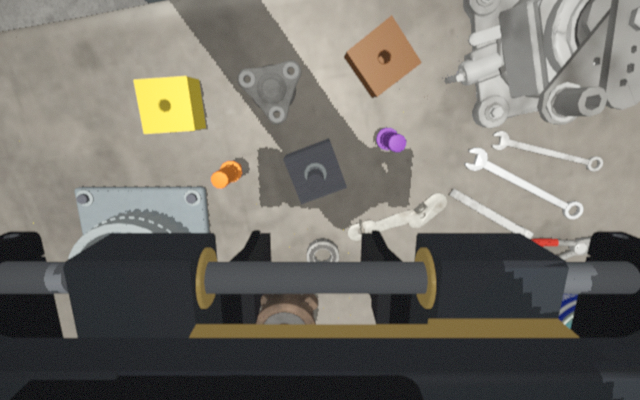

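The close view confirms the dark pin in its dark block at (315,170). The orange pin at (227,174) and the purple one at (391,140) stay clear. I'm descending on it.

Emit:
{"fn": "move_arm", "kwargs": {"increments": "-1 0.5 -30 0 0 0 120;0 0 -30 0 0 0 120;0 0 -30 0 0 0 120;0 0 -30 0 0 0 120;0 0 -30 0 0 0 120;0 0 -20 0 0 0 120;0 0 -15 0 0 0 120;0 0 -8 0 0 0 120"}}

```text
time: 11.5
position: [0.4989, 0.259, 0.0592]
tool_rot: [-0.238, -3.13, 0.004]
ft_force: [0.4, -0.4, 0.0]
grip_width: 0.524
grip_force: 0.0
```

Emit:
{"fn": "move_arm", "kwargs": {"increments": "0 0 -5 0 0 0 120;0 0 0 0 0 0 120;0 0 0 0 0 0 120;0 0 0 0 0 0 120;0 0 0 0 0 0 160;0 0 0 0 0 0 175;0 0 0 0 0 0 190;0 0 0 0 0 0 200", "grip_force": 25}}

```text
time: 12.17
position: [0.5004, 0.2599, 0.0569]
tool_rot: [0.238, 3.132, 0.001]
ft_force: [-1.1, 0.6, 0.7]
grip_width: 0.311
grip_force: 0.0
```

Emit:
{"fn": "move_arm", "kwargs": {"increments": "0 0 0 0 0 0 210;0 0 0 0 0 0 220;0 0 0 0 0 0 230;0 0 0 0 0 0 240;0 0 0 0 0 0 255;0 0 0 0 0 0 255;0 0 0 0 0 0 255;0 0 0 0 0 0 255"}}

```text
time: 12.83
position: [0.5002, 0.2597, 0.0566]
tool_rot: [0.238, 3.133, -0.0]
ft_force: [-0.7, -1.4, 1.8]
grip_width: 0.197
grip_force: 25.0
```

Emit:
{"fn": "move_arm", "kwargs": {"increments": "0 0 5 0 0 0 255;0 0 10 0 0 0 255;0 0 13 0 0 0 255;0 0 13 0 0 0 255;0 0 15 0 0 0 255;0 0 15 0 0 0 255;0 0 15 0 0 0 255;0 0 10 0 0 0 255", "grip_force": 40}}

```text
time: 13.5
position: [0.5009, 0.2602, 0.155]
tool_rot: [0.238, 3.131, 0.003]
ft_force: [0.3, -0.4, -0.9]
grip_width: 0.196
grip_force: 40.0
```

Emit:
{"fn": "move_arm", "kwargs": {"increments": "5 -20 0 0 0 0 255;6 -28 0 0 0 0 255;7 -33 0 0 0 0 255;8 -36 0 0 0 0 255;8 -36 0 0 0 0 255;7 -33 0 0 0 0 255;6 -26 0 0 0 0 255;4 -15 0 0 0 0 255"}}

```text
time: 14.17
position: [0.5516, 0.0281, 0.1533]
tool_rot: [0.245, 3.131, -0.002]
ft_force: [0.2, -0.0, -0.7]
grip_width: 0.195
grip_force: 40.0
```

Emit:
{"fn": "move_arm", "kwargs": {"increments": "0 0 -5 0 0 0 255;0 0 -5 0 0 0 255;0 0 -5 0 0 0 255;0 0 -5 0 0 0 255;0 0 0 0 0 0 255;0 0 0 0 0 0 255;0 0 0 0 0 0 255;0 0 0 0 0 0 255"}}

```text
time: 14.83
position: [0.5514, 0.0333, 0.1328]
tool_rot: [0.237, 3.132, 0.0]
ft_force: [-0.4, 0.4, -1.6]
grip_width: 0.195
grip_force: 40.0
```

```bash
cat > st.py <<'E'
from fit import *
s=ctrl.get_state(); c=np.array([.5866,.0274]); th=np.radians(-8.5)
Rj=np.array([[np.cos(th),-np.sin(th)],[np.sin(th),np.cos(th)]])
M=R.from_rotvec(s["tool_rot"]).as_matrix()
tip=s["position"]+M[:,2]*.0506
j=Rj.T@(tip[:2]-c)*1000; f=s["ft_force"]
print("tip jig",j.round(2),"z",(tip[2]*1000).round(2),"F jig",(Rj.T@f[:2]).round(2),f[2].round(2),"torque",s["torque"].round(2),"tilt",M[:2,2].round(4),"yaw",np.degrees(np.arctan2(M[1,1],M[0,1])).round(2),s["grip_width"].round(3))
d=Rj@(np.array([-35.5,0])-j); print("world mm to hole",d.round(2))
E
cat > pv.py <<'E'
from fit import *
import sys
p=ctrl.get_image("wrist"); np.savez("w5.npz",**p); save(p,sys.argv[1],(200,60,440,260),3)
E
python3 st.py; python3 pv.py w5.png
```

```text
Traceback (most recent call last):
  File "st.py", line 7, in <module>
    print("tip jig",j.round(2),"z",(tip[2]*1000).round(2),"F jig",(Rj.T@f[:2]).round(2),f[2].round(2),"torque",s["torque"].round(2),"tilt",M[:2,2].round(4),"yaw",np.degrees(np.arctan2(M[1,1],M[0,1])).round(2),s["grip_width"].round(3))
                                                                                                                                                                                                                 ^^^^^^^^^^^^^^^^^^^^^
AttributeError: 'float' object has no attribute 'round'
```

View pics/w5.png

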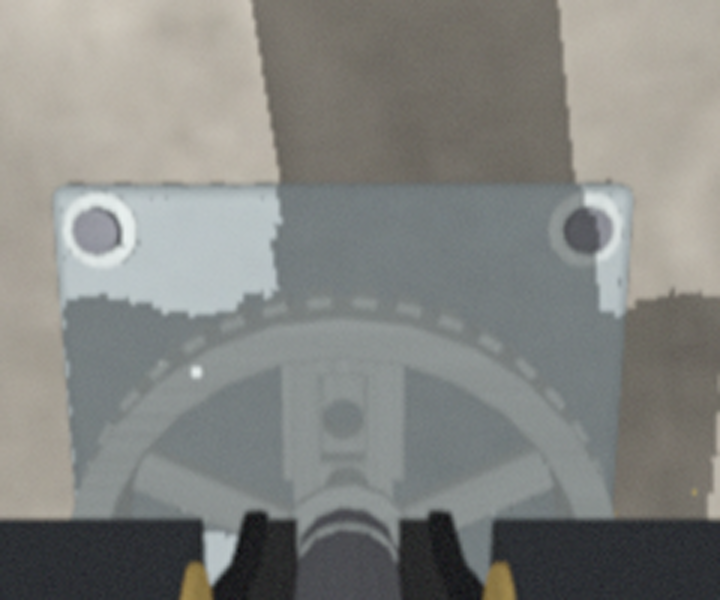

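Through the slot (crop columns 321–367), the bush hole is visible at crop (344,419) and centred across the slot. I'll triangulate it again.

```bash
sed -i 's/s\["grip_width"\].round(3)/s["grip_width"]/' st.py; cat >> st.py <<'E'
E
python3 - <<'E'
exec(open("st.py").read())
p=dict(np.load("w5.npz")); cc=np.array(p["position"]); Rc=rot(p)
for name,(u,v),z in [("hole",(344,419),.026),("slot inner mid",(344,458),.038),("slot outer mid",(344,373),.038)]:
    ray=Rc@np.array([(200+(u+.5)/3-.5-p["cx"])/p["fx"],(60+(v+.5)/3-.5-p["cy"])/p["fy"],1]); x=cc+ray*(z-cc[2])/ray[2]; print(name,x.round(4),(Rj.T@(x[:2]-c)*1000).round(2))
# slot long edges
E
```

```text
tip jig [-35.61   0.47] z 82.28 F jig [ 0.07 -0.48] -0.58 torque [ 0.02  0.03 -0.07] tilt [0.0006 0.0002] yaw 81.34 0.19174074671188077
world mm to hole [ 0.04 -0.48]
hole [0.5518 0.0333 0.026 ] [-35.31   0.69]
slot inner mid [0.5591 0.0322 0.038 ] [-27.87   0.69]
slot outer mid [0.5364 0.0357 0.038 ] [-50.84   0.77]
```

Emit:
{"fn": "move_arm", "kwargs": {"increments": "0.2 0.1 -10 0 0 0 255;0 0 -10 0 0 0 255;0 0 -8 0 0 0 255;0 0 -6 0 0 0 255;0 0 -4 0 0 0 255;0 0 -2 0 0 0 255;0 0 0 0 0 0 255;0 0 0 0 0 0 255"}}

```text
time: 15.55
position: [0.5516, 0.0328, 0.0927]
tool_rot: [0.238, 3.132, 0.0]
ft_force: [-0.3, -0.7, -1.0]
grip_width: 0.194
grip_force: 40.0
```

Emit:
{"fn": "move_arm", "kwargs": {"increments": "0 0 -1 0 0 0 255;0 0 -1 0 0 0 255;0 0 -1 0 0 0 255;0 0 -1 0 0 0 255;0 0 -1 0 0 0 255;0 0 -1 0 0 0 255;0 0 -1 0 0 0 255;0 0 -1 0 0 0 255"}}

```text
time: 16.22
position: [0.5514, 0.0329, 0.0845]
tool_rot: [0.238, 3.133, 0.0]
ft_force: [-0.2, -0.2, -0.5]
grip_width: 0.193
grip_force: 40.0
```

```bash
python3 st.py
```

```text
tip jig [-35.61   0.23] z 33.89 F jig [-0.19 -0.27] -0.46 torque [ 0.01 -0.   -0.03] tilt [0.0001 0.0001] yaw 81.31 0.19317298640079686
world mm to hole [ 0.08 -0.25]
```

In the slot without contact; on down to the bush.

Emit:
{"fn": "move_arm", "kwargs": {"increments": "0 0 -1 0 0 0 255;0 0 -1 0 0 0 255;0 0 -1 0 0 0 255;0 0 -1 0 0 0 255;0 0 -1 0 0 0 255;0 0 -1 0 0 0 255;0 0 -1 0 0 0 255;0 0 -1 0 0 0 255"}}

```text
time: 16.88
position: [0.5514, 0.0329, 0.0765]
tool_rot: [0.238, 3.133, 0.0]
ft_force: [0.5, -0.9, -0.5]
grip_width: 0.192
grip_force: 40.0
```

Emit:
{"fn": "move_arm", "kwargs": {"increments": "0 0 -0.5 0 0 0 255;0 0 -0.5 0 0 0 255;0 0 -0.5 0 0 0 255;0 0 -0.5 0 0 0 255;0 0 -0.5 0 0 0 255;0 0 -0.5 0 0 0 255;0 0 -0.5 0 0 0 255;0 0 -0.5 0 0 0 255"}}

```text
time: 17.55
position: [0.5514, 0.0328, 0.0726]
tool_rot: [0.238, 3.132, 0.0]
ft_force: [0.3, -1.2, -0.4]
grip_width: 0.193
grip_force: 40.0
```

```bash
python3 st.py
```

```text
tip jig [-35.58   0.16] z 21.96 F jig [ 0.47 -1.09] -0.37 torque [-0.1   0.01 -0.04] tilt [0.0001 0.    ] yaw 81.31 0.19254660094928147
world mm to hole [ 0.05 -0.17]
```

Emit:
{"fn": "move_arm", "kwargs": {"increments": "0 -0.2 -1 0 0 0 255;0 0 -1 0 0 0 255;0 0 -1 0 0 0 255;0 0 -1 0 0 0 255;0 0 -1 0 0 0 255;0 0 -1 0 0 0 255;0 0 -1 0 0 0 255;0 0 -1 0 0 0 255"}}

```text
time: 18.22
position: [0.5514, 0.0327, 0.0645]
tool_rot: [0.238, 3.133, 0.0]
ft_force: [0.8, 0.3, -1.2]
grip_width: 0.195
grip_force: 40.0
```

Emit:
{"fn": "move_arm", "kwargs": {"increments": "0 0 -1 0 0 0 255;0 0 -1 0 0 0 255;0 0 -1 0 0 0 255;0 0 -1 0 0 0 255;0 0 -1 0 0 0 255;0 0 -1 0 0 0 255;0 0 -1 0 0 0 255;0 0 0 0 0 0 255"}}

```text
time: 18.88
position: [0.5514, 0.0326, 0.0574]
tool_rot: [-0.238, -3.133, 0.0]
ft_force: [0.2, -0.4, -1.1]
grip_width: 0.19
grip_force: 40.0
```

```bash
python3 st.py
```

```text
tip jig [-3.563e+01 -3.000e-02] z 6.77 F jig [ 0.31 -0.4 ] -1.1 torque [-0.09 -0.1   0.02] tilt [-0.0001 -0.0001] yaw 81.31 0.18996159214338332
world mm to hole [0.13 0.01]
```

Home is at a tip height of about 4 mm; I'll creep down and feel for the collar.

Emit:
{"fn": "move_arm", "kwargs": {"increments": "0 0 -0.4 0 0 0 255;0 0 -0.4 0 0 0 255;0 0 -0.4 0 0 0 255;0 0 -0.4 0 0 0 255;0 0 -0.4 0 0 0 255;0 0 -0.3 0 0 0 255;0 0 0 0 0 0 255;0 0 0 0 0 0 255"}}

```text
time: 19.55
position: [0.5514, 0.0327, 0.0553]
tool_rot: [0.238, 3.133, 0.0]
ft_force: [0.1, -0.3, -1.4]
grip_width: 0.196
grip_force: 40.0
```

Emit:
{"fn": "move_arm", "kwargs": {"increments": "0 0 -0.1 0 0 0 255;0 0 -0.1 0 0 0 255;0 0 -0.1 0 0 0 255;0 0 -0.1 0 0 0 255;0 0 -0.1 0 0 0 255;0 0 0 0 0 0 255;0 0 0 0 0 0 255;0 0 0 0 0 0 255"}}

```text
time: 20.22
position: [0.5514, 0.0327, 0.0548]
tool_rot: [0.238, 3.132, 0.0]
ft_force: [-0.3, 0.3, -2.0]
grip_width: 0.197
grip_force: 40.0
```

```bash
python3 st.py
```

```text
tip jig [-3.556e+01  1.000e-02] z 4.19 F jig [-0.36  0.21] -2.01 torque [-0.04 -0.03  0.01] tilt [0.0001 0.0001] yaw 81.31 0.19681512659787562
world mm to hole [ 0.06 -0.02]
```

Emit:
{"fn": "move_arm", "kwargs": {"increments": "0 0 -0.1 0 0 0 255;0 0 -0.1 0 0 0 255;0 0 -0.1 0 0 0 255;0 0 -0.1 0 0 0 255;0 0 0 0 0 0 255;0 0 0 0 0 0 255;0 0 0 0 0 0 255;0 0 0 0 0 0 255", "grip_force": 25}}

```text
time: 20.88
position: [0.5515, 0.0327, 0.0546]
tool_rot: [0.238, 3.132, 0.0]
ft_force: [-1.2, -0.1, 2.3]
grip_width: 0.198
grip_force: 25.0
```

```bash
python3 st.py
```

```text
tip jig [-35.46   0.06] z 4.04 F jig [-1.15 -0.3 ] 2.34 torque [-0.06  0.21  0.02] tilt [0.0003 0.0002] yaw 81.32 0.1980255289361752
world mm to hole [-0.05 -0.05]
```

The collar is down: contact is felt at z ≈ 4.0 mm. I'm releasing with a small opening and lifting straight up.

Emit:
{"fn": "move_arm", "kwargs": {"increments": "0 0 0 0 0 0 225;0 0 0 0 0 0 190;0 0 0 0 0 0 180;0 0 0 0 0 0 175;0 0 0 0 0 0 175;0 0 0 0 0 0 175;0 0 0 0 0 0 175;0 0 0 0 0 0 175"}}

```text
time: 21.55
position: [0.5514, 0.0327, 0.0543]
tool_rot: [-0.238, -3.133, -0.0]
ft_force: [-0.4, 0.0, 0.3]
grip_width: 0.31
grip_force: 0.0
```

Emit:
{"fn": "move_arm", "kwargs": {"increments": "0 0 5 0 0 0 175;0 0 10 0 0 0 175;0 0 15 0 0 0 175;0 0 20 0 0 0 175;0 0 25 0 0 0 175;0 0 25 0 0 0 175;0 0 25 0 0 0 175;0 0 20 0 0 0 175"}}

```text
time: 22.22
position: [0.5521, 0.0325, 0.2026]
tool_rot: [0.238, 3.13, 0.002]
ft_force: [-0.0, -0.1, 0.3]
grip_width: 0.312
grip_force: 0.0
```

Emit:
{"fn": "move_arm", "kwargs": {"increments": "0 0 15 0 0 0 175;0 0 15 0 0 0 175;0 0 10 0 0 0 175;0 0 0 0 0 0 175;0 0 0 0 0 0 175;0 0 0 0 0 0 175;0 0 0 0 0 0 175;0 0 0 0 0 0 175"}}

```text
time: 22.88
position: [0.5508, 0.0327, 0.2383]
tool_rot: [-0.238, -3.131, 0.001]
ft_force: [0.1, -0.3, 0.4]
grip_width: 0.312
grip_force: 0.0
```

```bash
python3 - <<'E'
from fit import *
p=ctrl.get_image("wrist"); s=ctrl.get_state(); print(s["position"],s["ft_force"],s["grip_width"])
W=world(p); d=np.hypot(W[...,0]-.5515,W[...,1]-.0327)
m=(d<.014)&(W[...,2]>.075)&(W[...,2]<.11); P=W[m]; print("pin top z",np.percentile(P[:,2],[10,50,90]),cv2.minEnclosingCircle((P[:,:2]*1000).astype(np.float32)),m.sum())
p2=ctrl.get_image("top"); c,z,A,prof,*_=fit(p2,(.587,.0278)); w=abs(A+8.5)<30; print("mark top view",A[w][np.argmin(prof[w])],prof[w].min())
a=p["frame"][90:270,210:430,::-1]; b=p2["frame"][125:225,260:360,::-1]
cv2.imwrite("pics/f.png",np.hstack([cv2.resize(a,(480,393)),cv2.resize(b,(393-100+20,393))]))
E
```

```text
[0.55097065 0.03264693 0.2385261 ] [ 0.13186419 -0.04585067  0.74869252] 0.3161191441319237
pin top z [0.0835149  0.08877784 0.08980658] ((551.3804931640625, 33.6201286315918), 8.894806861877441) 308
centre [0.5905 0.0256] z 0.0619 npts 6 r [0.0605 0.0654 0.0692]
mark top view -14.0 83.6835
```

View pics/f.png

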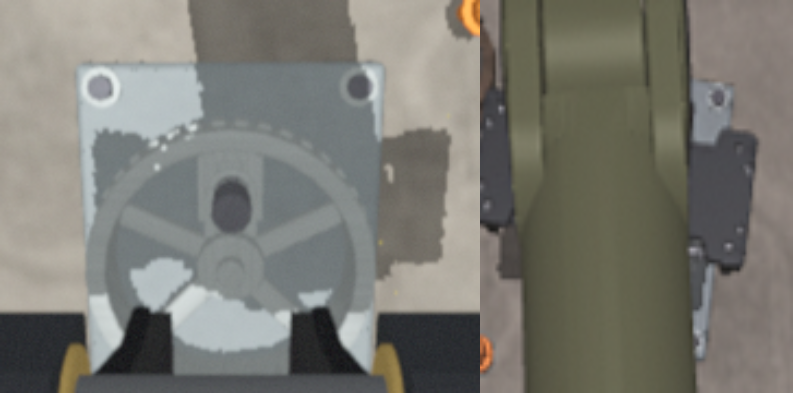

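The left panel shows the pin seated in the wide spoke at (231,205), with its top at about 88–89 mm as expected when home. The arm hides the mark in the top view, but the pin locks the pulley where it was checked.

```bash
python3 -c "
from bench import ctrl; print(ctrl.close_job())"
```

```text
the job is handed in; nothing more can be done
None
```

The job is handed in with no verdict returned: the mark was turned to the pointer (within about 0.5 mm when last seen, hidden in the final picture), the pin is in the bush with its collar down on the spoke (tip at about 4 mm), and the arm is clear.

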